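Index the strap guillotine's fence one hole over

TASK

The strap guillotine's fence is pinned square to the knife; set it one hole over for the next slanted belt end. Hook a fingertip through the pull ring and lift the spring index pin clear of its hole, swing the fence exactly one hole towards the side where the knife is hinged, then let the pin drop fully home there and take the hand away. Only hook the ring, do not pinch or squeeze it, do not force the pin, and leave the knife lever and everything else on the bench alone.

Things in the scene. Friction and masses are not known exactly. Their poses are not given: they have to be found in the camera images.
- guillotine: Bench strap guillotine, fixed to the bench: dark green cast bed, 250 (x) by 330 (y) mm, its flat top 37 mm above the bench; 400 mm wide knife ledge behind it (+x). Origin at bench height, 17 mm behind the bed's middle. Axes: z up, x from the front edge (nearest the robot) to the knife, y to the left, where the knife's hinge is. The bed's front half is bare but for the fence.
- middle_hole (a point): The middle of the seven brass-bushed index holes (dark, 10 mm wide) in the bright steel sector let into the bed, at the bed's top. The holes lie 190 mm from the fence pivot, 15 degrees (0.262 rad, 50 mm) apart, from 45 degrees right to 45 degrees left. The middle one, straight in front of the pivot, sets the fence square: the pin starts in it.
- fence_pivot (a point): The fence's vertical pivot axis, at the bed's top (37 mm above the bench), at x 85, y 0 mm in the guillotine's frame.
- fence (a joint): Angle of the swinging fence about its pivot, rad: 0 = pin in the middle hole (start), positive to the left, towards the knife's hinge; next hole that way: 0.262. A 26 mm wide aluminium bar to the front with an upright face (top 81 mm above the bench) 20 to 125 mm from the pivot. Swings with about 1 N at the pin and stays where left; the pin in a hole locks it with 1 mm play either way.
- index_pin (a joint): Lift of the vertical spring index pin, 190 mm from the pivot, m: 0 = fully home, 9 mm deep in its hole; about 0.009 = its round tip (8 mm pin) rests on the bed between holes; 0.015 = stop. Spring and weight push it down with 4 N when home, 6 N when lifted. Let go within about 2 mm of a hole's middle it springs home.
- ring_centre (a point): Centre of the pin's rigid red pull ring, 48 mm inside, 62 mm outside, 4 mm thick, which rises and swings with the pin. Pin home: 94 mm above the bench, 168 mm from the pivot axis, on the line from pivot to pin. The ring stands on the pin, its top leaning 48 degrees from upright towards the pivot, so it opens to the front and up. Axes: x level towards the pivot, z up.
- ring_inside: Inner edge of the pull ring, touched by a fingertip hooked through it from the front, sloping down 40 to 60 degrees towards the pivot; its top then carries the lift, its left or right side the swing. Below it is the pin's collar and barrel, 23 mm across, top 69 mm above the bench, 25 mm under the ring's centre. Origin on the pin's axis at bench height.
- ring_outer_left: The left half of the ring's outer edge; origin as above. Fingers that press on it and on another edge of the ring at once are pinching the ring.
- ring_outer_right: The right half of the ring's outer edge; origin as above.
- knife_lever (a point): Middle of the knife lever's dark green bar (380 mm long, 16 mm thick, steel blade on its front), 185 mm right of its hinge, which is at x 123, y 185 mm in the guillotine's frame, 68 mm up; a wooden grip (26 mm thick, 95 mm long) is at its free right end. The lever is parked slightly raised by a stiff hinge; leave it alone.
- rivet_tin: Brass rivet tin, 48 mm wide, 32 mm high, standing on the bed's right rear corner. Origin under its centre.
- strap_weight: Brass strap weight with a knob, 50 mm wide, 53 mm high, on the bed's left rear. Origin under its centre.
- mallet: Wood-handled mallet with pale heads, 220 mm long, lying on the dark granite slab on the left. Origin under its middle.
- dye_bottle: Amber bottle, 48 mm wide, 115 mm high, on the bench on the right. Origin under its centre.
- glue_jar: Yellow jar with a white lid, 68 mm wide, 75 mm high, on the bench on the right. Origin under its centre.
- awl: Awl with a dark wooden handle, 150 mm long, 26 mm thick, lying on the bench in front of the guillotine. Origin under its middle.
- burnisher: Turned wooden burnisher, 30 mm wide, 125 mm high, standing on the bench on the right. Origin under its centre.

How it is judged:
By the outcome, as a careful person would: the job done as asked, in the order asked, and still so for the second after the job is handed in, with the robot touching nothing.
It also fails if it takes over 48 s, if anything falls off the work surface, if the arm or the gripper's body presses on something with over 40 N, if the wrist force passes 120 N, or if a joint passes its speed limit or range.

ROBOT

A 6-joint arm with a two-finger parallel gripper is mounted at the origin on the work surface. World frame = base frame: x ahead of the robot, y to its left, z up, the work surface at z = 0. Lengths are in mm, angles in degrees, forces in N, time in s.
With the tool pointing down it reaches from about 300 to 875 mm from the base axis. Payload 6.4 kg.
Tool frame: the origin (TCP) lies midway between the tips of the shut fingers; the grasp point (between the pads) lies 19 mm behind it; z points along the fingers, y is the line along which they close (so a half turn about z gives the same grasp; the last joint's range is limited). The gripper opens to 88 mm and grips with 3 to 60 N. Pads are 18 mm wide; open, the fingers measure 123 mm over their backs; the gripper's body (75 mm by 187 mm) begins 45 mm behind the grasp point.
Start: joints at [-83.898, 10.359, 92.074, -0, 77.567, -11.82], TCP at [176.957, -547.108, 238.714] pointing down, gripper open.
Joint ranges: [-171.53, 171.53], [-51.25, 118.39], [17.06, 147.69], [-65.23, 245.23], [0, 150.52], [-178.68, 178.68]. Speed limits (degrees/s): [147.25, 147.25, 172.46, 180, 180, 180].

INTERFACE

Orientations are given as [roll, pitch, yaw] about the fixed x, y, z axes, in that order (R = Rz(yaw) Ry(pitch) Rx(roll)).
In Python, from cell import sensors, cams, ticket gives the robot as it stands.
- The arm moves only by the tool move_arm, never from a script. Its arguments are lists of equal length, an entry for each row: "claw": the gripper command: -1 is shut, 1 is fully open, values between are in proportion; "travel": the shift along the tool's x, y, z in cm, a list of three; "rot": the turn, a rotation vector about the tool's x, y, z in degrees, a list of three. A call has 1 to 10 rows; each row shifts and turns the commanded pose from where the row before left it, along the tool's axes as they then stand; what a row does not reach is not made up. A row lasts 1/10 s, in which the tool goes at most 50 mm and 8.59 degrees, less where a joint would pass 70% of its speed; a pose out of reach is approached as far as the arm can. A call with a gripper value outside its range is refused whole. The fingers move at their own pace and stop on an object; "grip_force" is the grip in N (left out, the last holds). Time passes only in rows, so rows that do not move let the fingers close. It gives the time, the measured TCP pose, the force, the opening and the grip force at its end, in the units of the state.
- sensors.read_state(): the state, without advancing time (a new reading comes with each control period).
- cams.snapshot(name): name is "scene" or "top"; returns a dict with "frame" (400x640x3 uint8, red, green, blue), "z_map" (400x640 float32, mm along the optical axis (not along the pixel's ray), 0 where there is no reading), "camera_matrix" (3x3 intrinsics, pixels), "T" (4x4, takes a point from camera to world coordinates). Camera axes: x right, y down, z forward; pixel columns grow to the right and rows downward; lengths in mm; the calibration is good to about 2 mm. A picture is of the moment at which its call begins.
- ticket.close_job(): hands the job in; it is judged then, once.
The state is a dict: "time_s": time; "joint_positions": joint angles; "joint_velocities": joint speeds; "effort": joint torques, N m; "ee_pos": TCP position; "eef_rot": TCP orientation; "contact_force": force on the tool from outside, world axes, zero at the start; "torque": the same for the moment, N m; "width": opening from 0.0 (shut) to 1.0 (fully open); "grip_force": force on a finger pad.
Only numpy, scipy, OpenCV 4.12 (cv2) and the standard library are available. Lean on these libraries where they do the work, as an engineer would, in place of code of your own. Each camera call takes 0.05 s, during which the arm holds its last target. There are 200 camera calls.

## Working session

There is one attempt and no reset: what is moved stays moved. The work goes in short steps, Python scripts to look and compute and a tool call to move; the robot and the scene stay as the last step left them, time stands still between calls to the robot, and variables do not carry over. Pictures are saved under pics/ and viewed, at most 10 in all, crops included, and the job is handed in when it is done.

Besides the shell and the picture viewer there is one more tool, called after "Request:" as name(argument=value, ...) on one line, values as JSON. move_arm: Moves the arm, as the interface text tells. Its arguments: {"type":"object","properties":{"claw":{"type":"array"},"travel":{"type":"array"},"rot":{"type":"array"},"grip_force":{"type":"number"}},"required":["claw","travel","rot"]}

```bash
ls; mkdir -p pics; cat > h.py <<'E'
import numpy as np, cv2
from cell import sensors, cams, ticket
def snap(n,f=None):
    s=cams.snapshot(n)
    if f: cv2.imwrite(f,s["frame"][:,:,::-1])
    return s
def pts(s,mask):
    v,u=np.nonzero(mask&(s["z_map"]>0)); z=s["z_map"][v,u]
    K=s["camera_matrix"]; p=np.c_[(u-K[0,2])/K[0,0]*z,(v-K[1,2])/K[1,1]*z,z]
    T=s["T"]; return p@T[:3,:3].T+T[:3,3]
def ray(s,u,v,h):
    K=s["camera_matrix"];T=s["T"]
    d=T[:3,:3]@np.array([(u-K[0,2])/K[0,0],(v-K[1,2])/K[1,1],1]);o=T[:3,3]
    return o+d*(h-o[2])/d[2]
def red(s):
    h=cv2.cvtColor(s["frame"],cv2.COLOR_RGB2HSV)
    return ((h[...,0]<8)|(h[...,0]>172))&(h[...,1]>150)&(h[...,2]>70)
E
python3 - <<'E'
from h import *
a=snap("scene","pics/s1.png");b=snap("top","pics/t1.png")
for s in (a,b):
    print(np.round(s["T"],2),s["camera_matrix"])
    m=red(s);n,l,st,c=cv2.connectedComponentsWithStats(m.astype(np.uint8))
    for i in range(1,n):
        if st[i,4]>15:
            p=pts(s,l==i);print(st[i],p.min(0),p.max(0),np.median(p,0))
print(sensors.read_state())
E
```

```text
pics
[[ 6.50000e-01  5.20000e-01 -5.60000e-01  1.25871e+03]
 [ 7.60000e-01 -4.40000e-01  4.80000e-01 -5.99520e+02]
 [ 0.00000e+00 -7.30000e-01 -6.80000e-01  9.21750e+02]
 [ 0.00000e+00  0.00000e+00  0.00000e+00  1.00000e+00]] [[370.70107392   0.         319.39060591]
 [  0.         370.70107392 195.62570296]
 [  0.           0.           1.        ]]
[524 190   6  10  17] [990.80622892 588.03768272   5.38434153] [1003.48552613  598.9074007    45.37556824] [1000.29956847  593.91680278   32.65380221]
[282 198  12  10  20] [ 522.29982506 -146.91186644   77.5580018 ] [557.985648   -95.53007518 103.65135035] [ 530.32138724 -128.76156801   86.87539728]
[[-2.00000e-02 -1.00000e+00  1.00000e-01  4.34740e+02]
 [-1.00000e+00  2.00000e-02  2.00000e-02 -2.57000e+01]
 [-3.00000e-02 -9.00000e-02 -1.00000e+00  1.41616e+03]
 [ 0.00000e+00  0.00000e+00  0.00000e+00  1.00000e+00]] [[454.79708984   0.         322.40556212]
 [  0.         454.79708984 202.21880291]
 [  0.           0.           1.        ]]
[367 200   8   6  20] [ 548.97247918 -142.28762109   36.89123578] [ 570.42503632 -121.60441537  116.0181388 ] [ 557.37420215 -133.49568185  109.31505361]
{'time_s': 0.1, 'joint_positions': array([-8.38979997e+01,  1.03960615e+01,  9.21240379e+01,  1.03398483e-03,
        7.75669968e+01, -1.18197763e+01]), 'joint_velocities': array([-0.05888203, -0.00904705,  0.04080983,  0.02545817,  0.16424765,
       -0.04818918]), 'effort': array([ 2.46522277e-04, -4.34825063e+01, -3.42696726e+01,  7.05081155e-02,
        3.41328839e-02, -3.17862839e-05]), 'ee_pos': array([ 176.91310357, -546.62210261,  237.93162004]), 'eef_rot': array([-1.79914957e+02, -1.88282472e-02,  1.79215393e+01]), 'contact_force': array([-0.51819019,  0.80605142, -0.26296045]), 'torque': array([-0.027036  ,  0.00342758, -0.01918827]), 'grip_force': 0.0, 'width': 1.002023927519067}
```

View pics/s1.png

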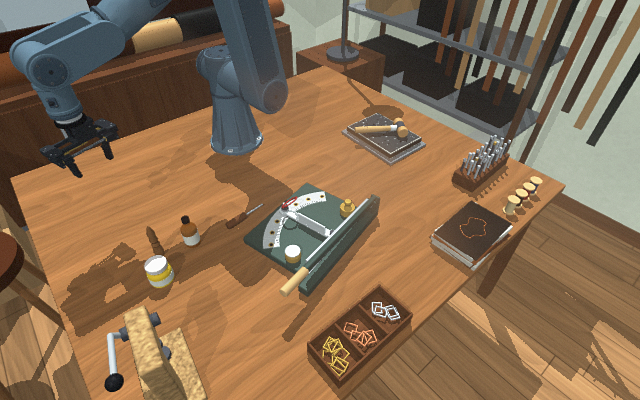

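View pics/t1.png

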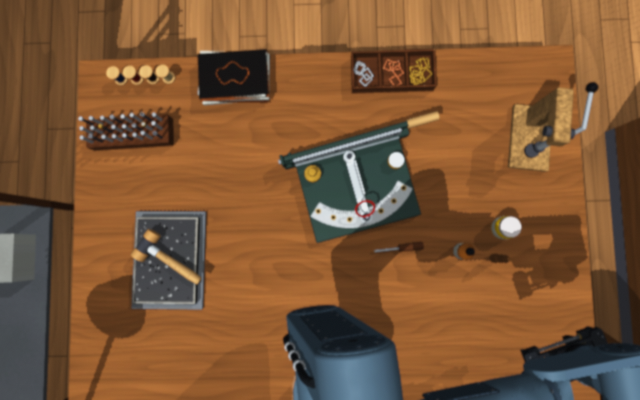

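The top view shows the bed (centre ~(355,190)), pivot knob at ~(349,156), red ring at ~(365,208), sector holes in an arc, knife hinge at the left (283,160). The awl lies in front of it at ~(400,247).

```bash
python3 - <<'E'
from h import *
b=snap("top");a=snap("scene")
c=cv2.resize(b["frame"][130:250,270:430],None,fx=5,fy=5,interpolation=cv2.INTER_CUBIC)
d=cv2.resize(a["frame"][170:300,235:385],None,fx=4,fy=4,interpolation=cv2.INTER_CUBIC)
cv2.imwrite("pics/t2.png",c[:,:,::-1]);cv2.imwrite("pics/s2.png",d[:,:,::-1])
# dark green bed -> min area rect projected on z=37
h=cv2.cvtColor(b["frame"],cv2.COLOR_RGB2HSV)
# ring pixels with looser threshold
R=b["frame"].astype(int); m=(R[...,0]>R[...,1]*1.9)&(R[...,0]>R[...,2]*1.9)&(R[...,0]>90)
v,u=np.nonzero(m[190:225,345:385]);v+=190;u+=345
print(len(u),u.min(),u.max(),v.min(),v.max())
for z in (94,):print(ray(b,(u.min()+u.max())/2,(v.min()+v.max())/2,z))
E
```

```text
69 355 374 200 216
[ 541.72694231 -115.19580496   94.        ]
```

View pics/t2.png

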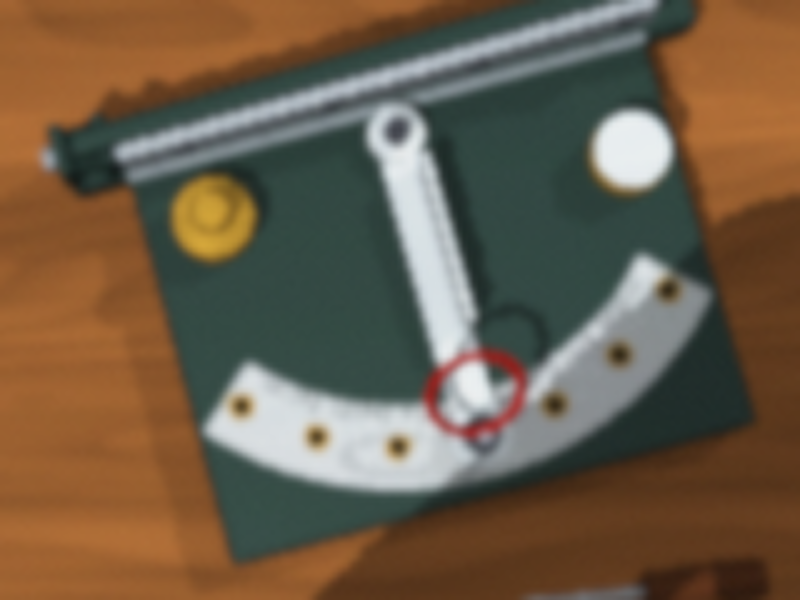

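View pics/s2.png

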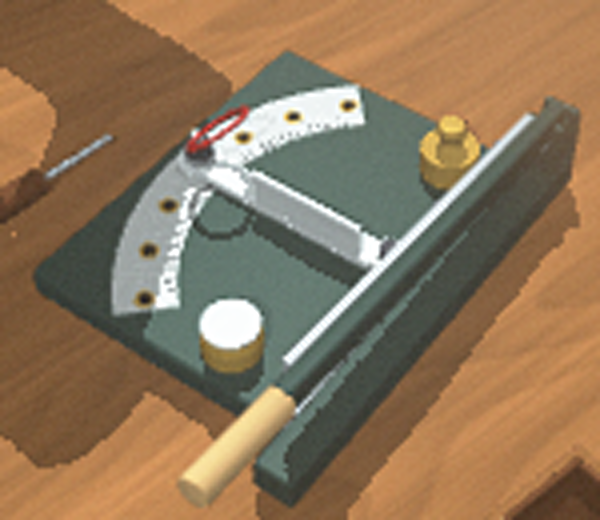

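The crops show six free brass holes (crop px (241,405) … (668,290)), the pin in the middle hole at ~(482,435), the ring centred on ~(476,393), and a clear front area. I'll fit the pivot and heading from the holes.

```bash
python3 - <<'E'
from h import *
s=snap("top")
px=np.array([(241,405),(317,437),(398,447),(555,404),(619,354),(668,290)])
ang=np.radians([45,30,15,-15,-30,-45])
W=np.array([ray(s,x/5-.4+270,y/5-.4+130,37)[:2] for x,y in px])
M=190*np.c_[-np.cos(ang),np.sin(ang)]
mc,wc=M.mean(0),W.mean(0)
H=(M-mc).T@(W-wc);th=np.arctan2(H[0,1]-H[1,0],H[0,0]+H[1,1])
R=np.array([[np.cos(th),-np.sin(th)],[np.sin(th),np.cos(th)]])
pv=wc-R@mc
print("yaw",np.degrees(th),"pivot",pv,"scale",np.linalg.norm(W-wc)/np.linalg.norm(M-mc)); print((W-(M@R.T+pv)).round(1))
print("pivot px ray",ray(s,396/5-.4+270,130/5-.4+130,50))
for a in (0,15):
  a=np.radians(a)
  for r,n in((190,"pin"),(168,"ring")):print(n,pv+R@(r*np.array([-np.cos(a),np.sin(a)])))
# scene camera check on three holes
t=snap("scene")
for x,y in((347,105),(293,117),(244,137),(169,205),(148,250),(145,298)):print(ray(t,x/4-.4+235,y/4-.4+170,37)[:2].round(1),end=' ')
# ring plane cross-check
m=red(t);n,l,st,c=cv2.connectedComponentsWithStats(m.astype(np.uint8))
for i in range(1,n):
  if st[i,4]>12: print(st[i],ray(t,st[i,0]+st[i,2]/2-.5,st[i,1]+st[i,3]/2-.5,94))
E
```

```text
yaw 13.904169430542108 pivot [704.09967915 -75.49625111] scale 1.0014201830543563
[[ 0.3  0.3]
 [-0.4 -0. ]
 [-0.2  0.1]
 [ 0.1 -0.2]
 [ 0.2 -0. ]
 [-0.1 -0.2]]
pivot px ray [706.34344987 -75.28349827  50.        ]
pin [ 519.66686961 -121.15300053]
ring [ 541.02224756 -115.86642955]
pin [514.13442892 -71.86256087]
ring [536.13040526 -72.28330395]
[541.8  21.7] [523.3 -24. ] [515.7 -71.7] [ 539.4 -167. ] [ 568.5 -208.1] [ 607.3 -237.9] [282 198  12  10  20] [ 541.92081314 -121.86196306   94.        ]
```

Request:
move_arm(claw=[-1, -1, -1, -1, -1, -1, -1, -1, -1, -1], travel=[[3.6, -3, 0], [3.6, -3, 0], [3.6, -3, 0], [3.6, -3, 0], [3.6, -3, 0], [3.6, -3, 0], [3.6, -3, 0], [3.6, -3, 0], [3.6, -3, 0], [3.6, -3, 0]], rot=[[0, 0, 0], [0, 0, 0], [0, 0, 0], [0, 0, 0], [0, 0, 0], [0, 0, 0], [0, 0, 0], [0, 0, 0], [0, 0, 0], [0, 0, 0]], grip_force=10)

```text
time_s: 1.3
ee_pos: [427.9, -149.1, 239.1]
eef_rot: [180.0, -0.0, 17.9]
contact_force: [0.5, -0.7, -0.3]
width: 0.115
grip_force: 0.0
```

Request:
move_arm(claw=[-1, -1, -1, -1, -1, -1, -1], travel=[[0, 0, 0], [0, 0, 0], [0, 0, 0], [0, 0, 0], [0, 0, 0], [0, 0, 0], [0, 0, 0]], rot=[[0, 0, 4], [0, 7, 0], [0, 7, 0], [0, 7, 0], [0, 7, 0], [0, 7, 0], [0, 7, 0]])

```text
time_s: 2.0
ee_pos: [427.4, -151.2, 239.6]
eef_rot: [179.7, -42.3, 14.1]
contact_force: [-0.0, -0.2, -1.1]
width: 0.005
grip_force: 0.0
```

Request:
move_arm(claw=[-1, -1, -1, -1, -1, -1, -1], travel=[[-0.2, -0.1, 2.3], [-0.2, -0.1, 2.3], [-0.1, -0.1, 2.3], [-0.2, -0.2, 2.3], [-0.1, -0.1, 2.3], [-0.1, -0.1, 2.3], [0, 0, 0]], rot=[[0, 0, 0], [0, 0, 0], [0, 0, 0], [0, 0, 0], [0, 0, 0], [0, 0, 0], [0, 0, 0]])

```text
time_s: 2.7
ee_pos: [508.3, -121.8, 127.9]
eef_rot: [-179.7, -41.9, 13.8]
contact_force: [0.1, 0.3, -0.1]
width: 0.006
grip_force: 0.0
```

```bash
cat > loc.py <<'E'
from h import *
import sys
th=np.radians(13.9);f=np.array([np.cos(th),np.sin(th),0])
s=sensors.read_state();R=cv2.Rodrigues(np.zeros(3))[0]
from scipy.spatial.transform import Rotation as Ro
R=Ro.from_euler('xyz',s['eef_rot'],degrees=True).as_matrix()
C=np.array([541.2,-115.7,94])
print("ring centre in tool axes from tcp",(R.T@(C-s['ee_pos'])).round(1),"tilt z",R[:,2].round(3),s['contact_force'].round(1))
a=snap("scene");b=snap("top");n=sys.argv[1]
c=cv2.resize(b["frame"][170:250,320:400],None,fx=5,fy=5,interpolation=cv2.INTER_CUBIC)
d=cv2.resize(a["frame"][160:260,235:335],None,fx=4,fy=4,interpolation=cv2.INTER_CUBIC)
cv2.imwrite(f"pics/{n}.png",np.hstack([c,d])[:,:,::-1])
E
python3 loc.py p3
```

```text
ring centre in tool axes from tcp [ 2.3  2.2 47.6] tilt z [ 0.647  0.164 -0.745] [ 0.1  0.3 -0.1]
```

View pics/p3.png

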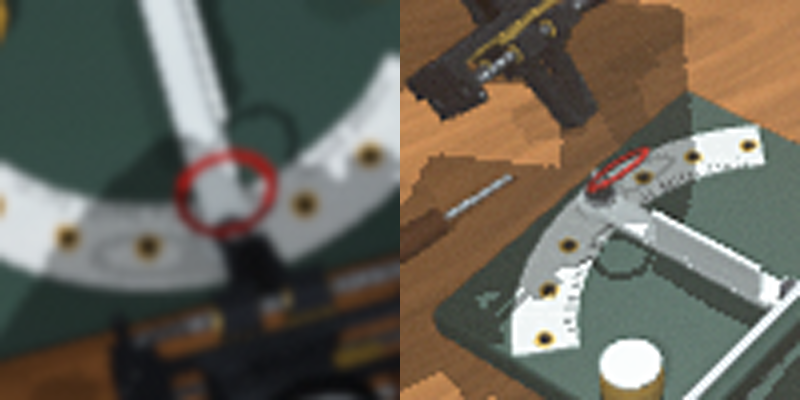

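The left half shows the shut fingertips (crop ~(253,250)) just in front of the ring (226,193), seemingly a few mm to the right of its axis; I'll check that numerically.

```bash
python3 - <<'E'
from h import *
b=snap("top");g=b["frame"].max(2).astype(int)
print(g[214:226,362:382])
p=pts(b,np.pad(np.ones((14,30),bool),((212,174),(358,252))))
print(p[:,2].reshape(14,30).round(0).astype(int)[2:,4:24])
print(cv2.projectPoints(np.array([[508.3,-121.8,127.9],[541.2,-115.7,94]]),cv2.Rodrigues(b["T"][:3,:3].T)[0],-b["T"][:3,:3].T@b["T"][:3,3],b["camera_matrix"],None)[0])
E
```

```text
[[123 106  85  76  80  90 109 122 114 106 114 129 141 145 145 145 141 137
  136 136]
 [104  90  81  85  91  96  98 101  99  99 109 126 138 144 145 146 145 144
  142 144]
 [ 94  87  85  89  91  87  81  72  71  73  85 102 124 139 145 146 146 145
  144 146]
 [ 92  77  71  73  72  66  57  44  40  43  49  68  99 129 142 145 146 146
  145 145]
 [ 99  71  53  47  44  39  34  26  23  24  28  42  76 115 138 144 145 144
  144 140]
 [115  90  62  40  29  26  21  19  19  19  21  28  56  96 129 142 143 139
  134 123]
 [124 109  82  49  29  22  20  18  17  17  18  22  39  75 113 132 133 123
  110  92]
 [126 119  97  60  33  22  18  18  16  16  19  19  27  53  84 105 106  92
   76  61]
 [122 120 103  67  36  23  18  17  16  16  17  18  21  33  51  65  68  60
   50  45]
 [120 117 102  72  40  23  19  18  16  16  17  17  19  23  30  36  41  42
   38  35]
 [119 115 102  73  41  25  19  17  16  16  16  16  17  21  24  29  32  32
   31  31]
 [115 106  95  69  40  26  21  19  19  18  17  17  17  20  24  26  29  29
   28  29]]Traceback (most recent call last):
  File "<stdin>", line 5, in <module>
ValueError: cannot reshape array of size 419 into shape (14,30)
```

```bash
python3 - <<'E'
from h import *
b=snap("top")
R=b["T"][:3,:3].T;K=b["camera_matrix"]
for p in ([508.3,-121.8,127.9],[541.2,-115.7,94],[495.5,-125,143]):
  q=K@(R@(np.array(p)-b["T"][:3,3]));print(q[:2]/q[2])
print([ray(b,369.4,219,h).round(1) for h in(125,130,135)])
E
```

```text
[367.9755235  218.73404661]
[364.67894797 208.17637839]
[369.65842993 222.96722173]
[array([ 507.6, -126. ,  125. ]), array([ 507.3, -125.6,  130. ]), array([ 507.1, -125.2,  135. ])]
```

Request:
move_arm(claw=[-1, -1, -1, -1, -1, -1], travel=[[0.2, 0, 1], [0, 0, 1], [0, 0, 1], [0, 0, 1], [0, 0, 0.5], [0, 0, 0]], rot=[[0, 0, 0], [0, 0, 0], [0, 0, 0], [0, 0, 0], [0, 0, 0], [0, 0, 0]])

```text
time_s: 3.5
ee_pos: [539.4, -116.2, 98.5]
eef_rot: [180.0, -42.0, 13.9]
contact_force: [-0.6, 0.1, -0.2]
width: 0.011
grip_force: 0.0
```

```bash
python3 loc.py p4; python3 - <<'E'
from h import *
print(snap("top")["frame"].max(2)[204:222,355:378])
E
```

```text
ring centre in tool axes from tcp [-1.7 -0.1  4.6] tilt z [ 0.65   0.161 -0.743] [-0.6  0.1 -0.2]
[[ 38  53  77  99 117 134 147 159 165 166 161 138  91  54  44  58  84 106
  114 105  94 110 131]
 [ 47  67  83 102 128 150 164 167 166 163 158 137  91  52  44  47  63  86
   98  98 105 127 142]
 [ 56  74  83 103 137 160 161 155 150 144 136 113  73  41  40  55  72  88
   92  93 108 131 145]
 [ 63  75  75  92 135 153 141 122 109  99  88  70  44  29  35  57  80  96
   95  97 113 133 144]
 [ 69  73  66  76 121 136 111  76  60  49  41  32  23  20  29  47  70  89
   95 100 117 133 140]
 [ 75  74  62  70 109 123  92  48  29  23  21  19  18  20  24  35  55  78
   91 102 119 133 135]
 [ 86  78  70  78 106 118  89  45  24  19  18  17  17  18  20  25  39  64
   86 103 121 133 131]
 [ 96  84  80  89 107 112  89  50  26  19  18  17  16  16  19  21  27  50
   78 103 121 131 121]
 [106  89  85  93 102 104  90  55  27  19  17  16  14  17  17  19  22  39
   66  93 109 112  99]
 [114  98  88  89  95  98  94  62  30  20  19  16  15  15  17  19  21  29
   50  71  80  74  62]
 [125 113  97  88  89  95  90  59  31  21  19  18  16  16  17  20  21  26
   36  46  46  42  35]
 [136 126 110  93  85  84  77  52  29  22  21  20  18  17  18  18  20  23
   29  31  31  31  31]
 [137 131 116  99  84  73  60  41  26  23  22  20  19  17  18  17  20  32
   38  32  31  32  35]
 [130 127 118  98  76  55  42  30  23  22  22  22  20  20  23  26  32  44
   50  39  35  36  38]
 [130 126 118  97  65  37  27  22  21  22  23  22  23  30  37  44  49  56
   58  46  39  38  39]
 [135 129 119  99  61  31  24  24  21  23  23  24  28  37  50  59  66  70
   66  56  41  38  38]
 [135 126 116  97  62  33  24  22  24  23  24  25  28  42  60  73  81  81
   70  59  46  37  36]
 [124 112 102  85  61  37  24  24  24  24  23  23  27  47  74  97 104  94
   67  52  45  41  40]]
```

View pics/p4.png

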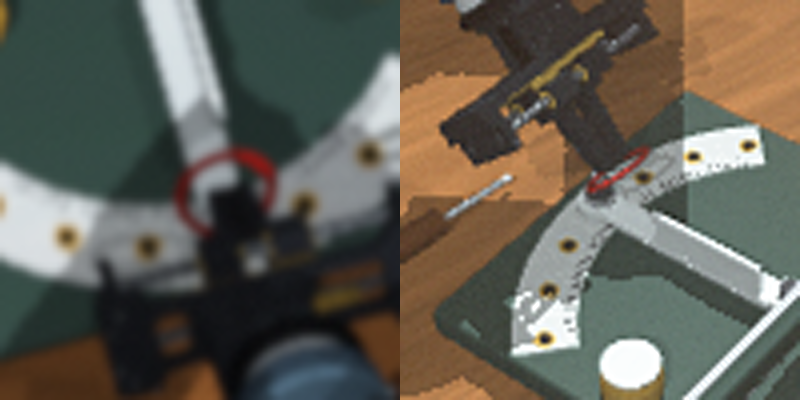

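The fingertips are at the ring's mouth, with the tip crop centre ~(234,205) about 4 mm right of the ring centre (226,193). I'll shift left and go deeper.

Request:
move_arm(claw=[-1, -1, -1, -1, -1], travel=[[0, -0.4, 0], [0, 0, 0.5], [0, 0, 0.6], [0, 0, 0.5], [0, 0, 0]], rot=[[0, 0, 0], [0, 0, 0], [0, 0, 0], [0, 0, 0], [0, 0, 0]])

```text
time_s: 4.15
ee_pos: [548.8, -108.9, 85.4]
eef_rot: [-179.9, -42.0, 13.9]
contact_force: [-0.4, 0.0, -0.8]
width: 0.005
grip_force: 0.0
```

Request:
move_arm(claw=[-1, -1, -1, -1], travel=[[0.2, 0, -0.22], [0.2, 0, -0.22], [0.2, 0, -0.22], [0, 0, 0]], rot=[[0, 0, 0], [0, 0, 0], [0, 0, 0], [0, 0, 0]])

```text
time_s: 4.55
ee_pos: [548.9, -109.8, 95.7]
eef_rot: [179.9, -42.0, 14.0]
contact_force: [-0.8, -0.9, -0.0]
width: 0.008
grip_force: 0.5
```

Request:
move_arm(claw=[-1, -1], travel=[[0.13, 0, -0.15], [0, 0, 0]], rot=[[0, 0, 0], [0, 0, 0]])

```text
time_s: 4.75
ee_pos: [548.7, -109.6, 97.2]
eef_rot: [180.0, -42.0, 13.9]
contact_force: [-1.1, -1.5, -0.5]
width: 0.006
grip_force: 0.6
```

Request:
move_arm(claw=[-1, -1], travel=[[0.13, 0, -0.15], [0, 0, 0]], rot=[[0, 0, 0], [0, 0, 0]])

```text
time_s: 4.95
ee_pos: [548.6, -109.4, 99.1]
eef_rot: [180.0, -42.0, 13.9]
contact_force: [-2.4, -1.1, -1.2]
width: 0.007
grip_force: 1.0
```

Request:
move_arm(claw=[-1, -1], travel=[[0.13, 0, -0.15], [0, 0, 0]], rot=[[0, 0, 0], [0, 0, 0]])

```text
time_s: 5.15
ee_pos: [548.5, -109.4, 100.9]
eef_rot: [-180.0, -42.0, 13.9]
contact_force: [-2.0, -1.3, -2.6]
width: 0.008
grip_force: 1.3
```

Request:
move_arm(claw=[-1, -1], travel=[[0.13, 0.1, -0.15], [0, 0, 0]], rot=[[0, 0, 0], [0, 0, 0]])

```text
time_s: 5.35
ee_pos: [549.1, -110.5, 103.4]
eef_rot: [180.0, -42.0, 13.9]
contact_force: [-1.4, -0.2, -0.4]
width: 0.006
grip_force: 0.6
```

Request:
move_arm(claw=[-1, -1], travel=[[0.13, 0, -0.15], [0, 0, 0]], rot=[[0, 0, 0], [0, 0, 0]])

```text
time_s: 5.55
ee_pos: [549.3, -110.6, 105.6]
eef_rot: [180.0, -42.1, 13.9]
contact_force: [-0.1, -0.1, 0.7]
width: 0.003
grip_force: 0.0
```

Request:
move_arm(claw=[-1, -1], travel=[[0.13, 0, -0.15], [0, 0, 0]], rot=[[0, 0, 0], [0, 0, 0]])

```text
time_s: 5.75
ee_pos: [549.1, -110.5, 107.4]
eef_rot: [180.0, -42.0, 14.0]
contact_force: [0.4, -0.4, 0.4]
width: 0.005
grip_force: 0.0
```

```bash
python3 loc.py p5; python3 - <<'E'
from h import *
for n in("top","scene"):
  s=snap(n);m=red(s);m[:,:250]=0;m[:,400:]=0
  v,u=np.nonzero(m);print(n,len(u),u.min(),u.max(),v.min(),v.max(),u.mean(),v.mean())
E
```

```text
ring centre in tool axes from tcp [-15.6   3.1   4. ] tilt z [ 0.65   0.161 -0.743] [ 0.4 -0.4  0.4]
top 34 355 373 200 209 366.02941176470586 202.7058823529412
scene 22 282 296 197 207 288.27272727272725 203.04545454545453
```

View pics/p5.png

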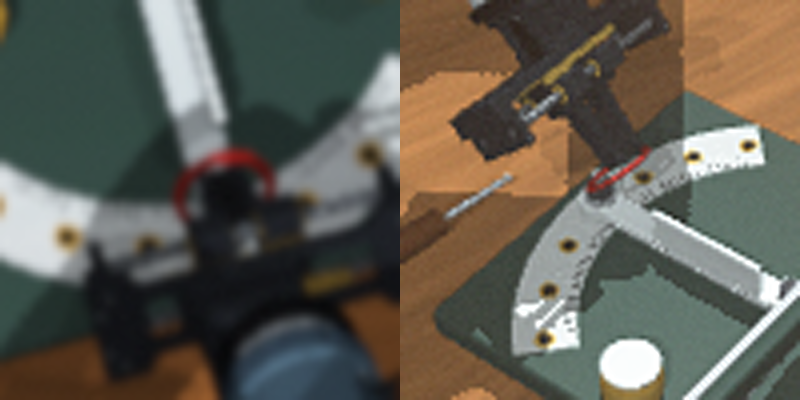

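The ring crop centre is unchanged at (226,193) and the finger is just in front of it: the straight lift slid the tip out before the slack was used up. I'll reinsert deeper, take up the slack in the ring's plane first, then lift.

Request:
move_arm(claw=[-1, -1, -1, -1, -1, -1], travel=[[-0.6, 0, 0], [-0.5, 0, 0], [0, 0, 0.8], [0, 0, 0.8], [0, 0, 0.8], [0, 0, 0]], rot=[[0, 0, 0], [0, 0, 0], [0, 0, 0], [0, 0, 0], [0, 0, 0], [0, 0, 0]])

```text
time_s: 6.55
ee_pos: [556.6, -107.9, 80.7]
eef_rot: [-179.9, -41.9, 13.9]
contact_force: [-0.6, -0.0, -0.5]
width: 0.007
grip_force: 0.0
```

Request:
move_arm(claw=[-1, -1, -1], travel=[[0.2, 0, 0], [0.1, 0, 0], [0, 0, 0]], rot=[[0, 0, 0], [0, 0, 0], [0, 0, 0]])

```text
time_s: 6.85
ee_pos: [558.7, -108.1, 84.0]
eef_rot: [180.0, -42.0, 14.0]
contact_force: [0.3, 0.2, -1.2]
width: 0.006
grip_force: 0.3
```

Request:
move_arm(claw=[-1, -1], travel=[[0.15, 0, 0], [0, 0, 0]], rot=[[0, 0, 0], [0, 0, 0]])

```text
time_s: 7.05
ee_pos: [559.4, -107.8, 84.6]
eef_rot: [180.0, -42.0, 13.9]
contact_force: [-1.6, -0.6, -1.6]
width: 0.006
grip_force: 1.3
```

Request:
move_arm(claw=[-1, -1], travel=[[0.15, 0, 0], [0, 0, 0]], rot=[[0, 0, 0], [0, 0, 0]])

```text
time_s: 7.25
ee_pos: [560.0, -107.3, 85.1]
eef_rot: [-180.0, -41.9, 13.9]
contact_force: [-5.5, -2.5, -3.2]
width: 0.01
grip_force: 2.6
```

Request:
move_arm(claw=[-1, -1], travel=[[0.2, 0, -0.22], [0, 0, 0]], rot=[[0, 0, 0], [0, 0, 0]])

```text
time_s: 7.45
ee_pos: [560.2, -107.5, 88.3]
eef_rot: [180.0, -41.9, 13.9]
contact_force: [-4.5, -2.0, -3.8]
width: 0.005
grip_force: 2.7
```

Request:
move_arm(claw=[-1, -1], travel=[[0.2, 0, -0.22], [0, 0, 0]], rot=[[0, 0, 0], [0, 0, 0]])

```text
time_s: 7.65
ee_pos: [560.5, -107.4, 91.6]
eef_rot: [-180.0, -42.0, 13.9]
contact_force: [-4.0, -1.8, -3.7]
width: 0.007
grip_force: 2.6
```

```bash
cat > q.py <<'E'
from h import *
print(sensors.read_state()["ee_pos"].round(1),sensors.read_state()["contact_force"].round(1))
for n in("top","scene"):
  s=snap(n);m=red(s);m[:,:250]=0;m[:,400:]=0
  v,u=np.nonzero(m);print(n,len(u),u.min(),u.max(),v.min(),v.max(),u.mean(),v.mean())
E
python3 q.py
```

```text
[ 560.5 -107.4   91.6] [-4.  -1.8 -3.7]
top 38 355 373 200 215 364.86842105263156 203.26315789473685
scene 19 282 296 196 205 288.63157894736844 201.47368421052633
```

Request:
move_arm(claw=[-1, -1], travel=[[0.2, 0, -0.22], [0, 0, 0]], rot=[[0, 0, 0], [0, 0, 0]])

```text
time_s: 7.95
ee_pos: [560.6, -107.2, 94.7]
eef_rot: [-180.0, -42.0, 13.9]
contact_force: [-5.3, -0.7, -6.3]
width: 0.007
grip_force: 3.0
```

Request:
move_arm(claw=[-1, -1], travel=[[0.2, 0, -0.22], [0, 0, 0]], rot=[[0, 0, 0], [0, 0, 0]])

```text
time_s: 8.15
ee_pos: [560.7, -107.2, 97.8]
eef_rot: [-180.0, -42.0, 14.0]
contact_force: [-4.9, -0.9, -4.9]
width: 0.004
grip_force: 3.4
```

```bash
python3 q.py
```

```text
[ 560.7 -107.2   97.8] [-4.9 -0.9 -4.9]
top 50 355 372 199 216 364.58 203.1
scene 25 282 296 194 204 288.64 200.16
```

Request:
move_arm(claw=[-1, -1, -1, -1, -1, -1], travel=[[0.01, -0.384, 0.01], [0.01, -0.384, 0.01], [0.01, -0.384, 0.01], [0.01, -0.384, 0.01], [0.01, -0.384, 0.01], [0, 0, 0]], rot=[[-1, 0, 1.115], [-1, 0, 1.115], [-1, 0, 1.115], [-1, 0, 1.115], [-1, 0, 1.115], [0, 0, 0]])

```text
time_s: 8.85
ee_pos: [557.6, -87.0, 97.5]
eef_rot: [-179.9, -42.0, 6.4]
contact_force: [-4.9, -0.1, -6.1]
width: 0.004
grip_force: 3.8
```

```bash
python3 q.py
```

```text
[557.6 -87.   97.5] [-4.9 -0.1 -6.1]
top 61 347 365 201 217 355.6393442622951 204.54098360655738
scene 24 286 302 191 199 293.8333333333333 195.83333333333334
```

Request:
move_arm(claw=[-1, -1, -1, -1, -1, -1], travel=[[0.01, -0.384, 0.01], [0.01, -0.384, 0.01], [0.01, -0.384, 0.01], [0.01, -0.384, 0.01], [0.01, -0.384, 0.01], [0, 0, 0]], rot=[[-1, 0, 1.115], [-1, 0, 1.115], [-1, 0, 1.115], [-1, 0, 1.115], [-1, 0, 1.115], [0, 0, 0]])

```text
time_s: 9.55
ee_pos: [557.2, -68.3, 97.3]
eef_rot: [-179.9, -42.0, -1.1]
contact_force: [-5.1, 1.9, -5.6]
width: 0.008
grip_force: 3.9
```

```bash
python3 q.py;  python3 - <<'E'
from h import *
s=snap("top");R=s["frame"].astype(int); m=(R[...,0]>R[...,1]*1.6)&(R[...,0]>R[...,2]*1.6)&(R[...,0]>70)
v,u=np.nonzero(m[190:225,330:380]);v+=190;u+=330
w=R[...,0]-R[...,1:].max(2)
print(u.min(),u.max(),v.min(),v.max());print(w[196:220,336:362])
K=s["camera_matrix"];T=s["T"]
for p in([536.1,-72.3,106],):
  q=K@(T[:3,:3].T@(np.array(p)-T[:3,3]));print(q[:2]/q[2])
E
```

```text
[557.2 -68.3  97.3] [-5.1  1.9 -5.6]
top 47 340 358 202 217 348.5744680851064 204.5531914893617
scene 22 292 307 189 196 299.04545454545456 192.63636363636363
340 358 202 217
[[-14 -14 -14 -15 -13 -12 -10  -9 -11 -13 -13 -12 -12 -12 -11  -9  -7  -8
  -10 -13 -13 -14 -14 -13 -14 -14]
 [-14 -12 -14 -14 -13 -11 -11 -10 -10 -12 -12 -11 -12 -12 -11 -10  -9  -8
  -10 -13 -14 -14 -13 -13 -14 -13]
 [-13 -14 -12 -13 -12 -11 -10  -9 -10 -13 -12 -11 -11 -11 -11 -12 -11  -9
  -12 -14 -13 -14 -14 -14 -14 -14]
 [-13 -13 -12 -12 -12 -12 -11  -9 -11 -13 -11 -11 -11 -10 -10 -12 -11 -10
  -11 -14 -13 -14 -13 -14 -14 -14]
 [-13 -13 -12 -14 -12 -11 -10  -7  -9 -10  -7  -5  -3  -2  -4  -6  -7  -6
   -9 -11 -13 -13 -13 -13 -13 -14]
 [-13 -13 -13 -13 -12 -10  -6  -3   0   3   9  17  26  29  20  12  11  13
    6  -3 -10 -12 -13 -13 -12 -14]
 [-13 -13 -13 -12 -10  -3  10  23  26  34  45  54  64  68  57  48  50  57
   46  27   5  -7 -12 -13 -13 -13]
 [-13 -13 -13 -10  -1  19  47  64  61  62  67  67  66  67  63  62  75  88
   88  72  44  10  -8 -13 -13 -12]
 [-13 -13 -12  -6  16  52  85  94  74  59  53  46  38
[... 1019 characters left out ...]
  -8  -6   0  -1]
 [ -3   2   8   5  -3  -6  -8  -6  -8  -5   0   1  -5  -8  -6   0   2   2
   -6  -7  -7  -7  -7  -6   0   1]
 [  1   2   6   5  -1  -6  -7  -7  -8  -4   1   3   1   0   2   6   5   2
   -3  -5  -6  -6  -6  -5   0   2]
 [  3   1   2   2  -2  -5  -6  -6  -5  -3   4  14  19  24  27  22  13   5
    2   0   1  -1  -3  -2   0   1]
 [  3  -1   0  -1  -3  -4  -1  -1   0   2   9  23  35  45  48  38  22  10
    6   7   5   3   3   2   2   2]
 [  2  -1  -2  -2  -5  -3  -1   1   1   2   8  17  28  35  36  30  19  11
    9   8   7   6   4   4   4   2]
 [  0  -2  -5  -5  -6  -4  -2  -3  -2  -3   0   4   9  11  11  10   8   6
    5   5   3   2   2   2   1   1]]
[349.93903386 209.94664669]
```

Request:
move_arm(claw=[-1, -1, -1, -1], travel=[[0, 0.1, 0], [0, 0, 0], [-0.15, 0, 0.17], [0, 0, 0]], rot=[[0, 0, 0], [0, 0, 0], [0, 0, 0], [0, 0, 0]])

```text
time_s: 10.1
ee_pos: [557.1, -70.0, 94.8]
eef_rot: [-179.9, -42.0, -1.1]
contact_force: [-5.6, 1.2, -4.8]
width: 0.004
grip_force: 3.9
```

Request:
move_arm(claw=[-1, -1], travel=[[-0.1, 0, 0.11], [0, 0, 0]], rot=[[0, 0, 0], [0, 0, 0]])

```text
time_s: 10.3
ee_pos: [557.1, -70.0, 93.4]
eef_rot: [-179.9, -42.0, -1.1]
contact_force: [-6.2, 1.6, -4.7]
width: 0.004
grip_force: 3.9
```

Request:
move_arm(claw=[-1, -1], travel=[[-0.1, 0, 0.11], [0, 0, 0]], rot=[[0, 0, 0], [0, 0, 0]])

```text
time_s: 10.5
ee_pos: [557.2, -70.0, 92.0]
eef_rot: [-179.9, -42.0, -1.1]
contact_force: [-5.5, 1.1, -4.4]
width: 0.004
grip_force: 3.9
```

Request:
move_arm(claw=[-1, -1], travel=[[-0.1, 0, 0.11], [0, 0, 0]], rot=[[0, 0, 0], [0, 0, 0]])

```text
time_s: 10.7
ee_pos: [557.2, -70.2, 90.5]
eef_rot: [-179.9, -42.0, -1.1]
contact_force: [-6.2, 1.0, -4.4]
width: 0.004
grip_force: 4.0
```

```bash
python3 q.py
```

```text
[557.2 -70.2  90.5] [-6.2  1.  -4.4]
top 49 340 358 203 208 349.14285714285717 204.6122448979592
scene 20 292 307 190 197 300.0 193.9
```

Request:
move_arm(claw=[-1, -1, -1], travel=[[-0.13, 0, 0.15], [-0.13, 0, 0.15], [0, 0, 0]], rot=[[0, 0, 0], [0, 0, 0], [0, 0, 0]])

```text
time_s: 11.1
ee_pos: [557.2, -70.2, 86.5]
eef_rot: [-179.9, -42.0, -1.1]
contact_force: [-6.8, 1.4, -4.6]
width: 0.009
grip_force: 4.1
```

Request:
move_arm(claw=[-1, -1, -1], travel=[[-0.13, 0, 0.15], [-0.13, 0, 0.15], [0, 0, 0]], rot=[[0, 0, 0], [0, 0, 0], [0, 0, 0]])

```text
time_s: 11.4
ee_pos: [558.5, -71.0, 83.8]
eef_rot: [-180.0, -42.1, -1.1]
contact_force: [-3.2, -0.2, -1.1]
width: 0.006
grip_force: 2.3
```

```bash
python3 q.py
```

```text
[558.5 -71.   83.8] [-3.2 -0.2 -1.1]
top 48 341 358 202 208 349.8333333333333 204.41666666666666
scene 21 291 307 191 199 299.2857142857143 195.23809523809524
```

Request:
move_arm(claw=[-1, -1, -1, -1], travel=[[-0.3, 0, 0], [-0.3, 0, 0], [0, 0, 0], [0, 0, 0]], rot=[[0, 0, 0], [0, 0, 0], [0, 0, 0], [0, 0, 0]])

```text
time_s: 11.9
ee_pos: [553.4, -70.4, 79.2]
eef_rot: [-180.0, -42.0, -1.1]
contact_force: [-0.3, -0.3, -0.6]
width: 0.006
grip_force: 0.0
```

Request:
move_arm(claw=[-1, -1, -1, -1], travel=[[0, 0, -0.8], [0, 0, -1], [0, 0, -1], [0, 0, -1]], rot=[[0, 0, 0], [0, 0, 0], [0, 0, 0], [0, 0, 0]])

```text
time_s: 12.3
ee_pos: [527.6, -69.8, 107.6]
eef_rot: [-180.0, -42.0, -1.1]
contact_force: [-0.5, -0.7, 0.3]
width: 0.003
grip_force: 0.0
```

Request:
move_arm(claw=[-1, -1, -1, -1, -1, -1], travel=[[0, 0, -2], [0, 0, -2], [0, 0, -3], [0, 0, -3], [0, 0, -3], [0, 0, 0]], rot=[[0, 0, 0], [0, 0, 0], [0, 0, 0], [0, 0, 0], [0, 0, 0], [0, 0, 0]])

```text
time_s: 12.9
ee_pos: [441.4, -69.9, 209.1]
eef_rot: [179.4, -42.5, -0.7]
contact_force: [0.4, -0.3, -0.2]
width: 0.004
grip_force: 0.0
```

```bash
python3 q.py; python3 loc.py p6
```

```text
[441.4 -69.9 209.1] [ 0.4 -0.3 -0.2]
top 40 340 359 204 218 350.125 208.55
scene 30 291 307 191 198 299.53333333333336 194.7
ring centre in tool axes from tcp [  0.   44.4 150.1] tilt z [ 0.671 -0.015 -0.741] [-0.2  0.4 -0.6]
```

View pics/p6.png

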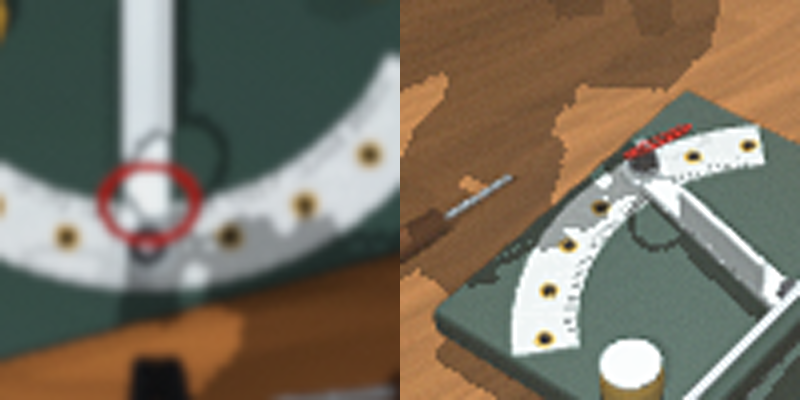

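The fence now stands one hole to the left. The ring is at crop (150,204), matching the predicted home position, and the middle hole is open at (230,236) with the hand clear.

```bash
python3 -c "
from cell import ticket
print(ticket.close_job())"
```

```text
the job is handed in; nothing more can be done
None
```

The fence is set one hole over, towards the knife's hinge, and the job is handed in. The contact heights and the last pictures show the pin home and the hand clear, and the first hook slid out of the ring before it had lifted the pin.

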